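Clamp the tone-arm pivot with the hex key

ROBOT

A 6-joint arm with a two-finger parallel gripper is mounted at the origin on the work surface. World frame = base frame: x ahead of the robot, y to its left, z up, the work surface at z = 0. Lengths are in m, angles in rad, forces in N, time in s.
With the tool pointing down it reaches from about 0.35 to 0.975 m from the base axis. Payload 4.9 kg.
Tool frame: the origin (TCP) lies midway between the tips of the shut fingers; the grasp point (between the pads) lies 19 mm behind it; z points along the fingers, y is the line along which they close (so a half turn about z gives the same grasp; the last joint's range is limited). The gripper opens to 85 mm and grips with 20 to 120 N. Pads are 22 mm wide; open, the fingers measure 114 mm over their backs; the gripper's body (76 mm by 85 mm) begins 54 mm behind the grasp point. The pads swing forward as they close: fully open they stand 13 mm farther back than shut.
Start: joints at [1.005, 0.053, 1.613, -0, 1.476, -0.119], TCP at [0.27, 0.564, 0.231] pointing down, gripper open.
Joint ranges: [-3.01, 3.01], [-1.01, 2.22], [0.06, 2.58], [-1.02, 4.17], [0.09, 2.62], [-3.14, 3.14]. Speed limits (rad/s): [2.57, 2.57, 3.14, 3.14, 3.14, 3.14].

INTERFACE

Orientations are given as a unit quaternion [w, x, y, z].
In Python, from plant import manip gives the robot as it stands.
- The arm moves only by the shell command python3 shift.py 'ROWS'. ROWS is a JSON list of rows, 1 to 5 of them, each written [opening, [dx, dy, dz], [rx, ry, rz]]: the opening from 0.0 (shut) to 1.0 (fully open), then dx, dy, dz in shares of the most that a row can go, 1 being 62.5 mm, then a rotation vector rx, ry, rz in shares of 180 degrees (1.0 is 180 degrees); each row shifts and turns the commanded pose from where the row before left it, along the tool's axes as they then stand; what a row does not reach is not made up. A row lasts 1/8 s, in which the tool goes at most 0.0625 m and 0.188 rad, less where a joint would pass 70% of its speed; a pose out of reach is approached as far as the arm can. The fingers move at their own pace and stop on an object; the grip force is fixed at half the most. Time passes only in rows, so rows that do not move let the fingers close. It prints the time, the measured TCP pose, the force, the opening and the grip force at its end. A shift or turn number past 1, either way, is cut back to 1. Input that does not fit is refused with a message, and nothing moves.
- manip.state(): the state, without advancing time (a new reading comes with each control period).
- manip.grab_frame(name): name is "scene" or "top" or "wrist"; returns the picture (400x640x3 uint8, red, green, blue); there is no depth.
- manip.camera_params(name): a dict with "intrinsics" (3x3 intrinsics, pixels), "k1" (the pictures are not rectified: a ray, as slopes to the right and down, at radius r is drawn at 1 + k1 r^2 times it, then the intrinsics apply), "xyz" and "orientation" of the camera in the world. Camera axes: x right, y down, z forward; pixel columns grow to the right and rows downward; lengths in m; the calibration is good to about 2 mm. A picture is of the moment at which its call begins: read the wrist's pose just before it. camera_params takes no time and is no camera call; for the wrist camera it gives the pose at the moment of the call.
- manip.job_done(): hands the job in; it is judged then, once.
The state is a dict: "time": time; "joint_pos": joint angles; "joint_vel": joint speeds; "joint_efforts": joint torques, N m; "tool_pos": TCP position; "tool_rot": TCP orientation; "contact_force": force on the tool from outside, world axes, zero at the start; "ft_torque": the same for the moment, N m; "gripper_width": opening from 0.0 (shut) to 1.0 (fully open); "grasp_force": force on a finger pad.
Only numpy, scipy, OpenCV 4.12 (cv2) and the standard library are available. Lean on these libraries where they do the work, as an engineer would, in place of code of your own. Each camera call takes 0.05 s, during which the arm holds its last target. There are 200 camera calls.

TASK

Take the hex key from its stand, feel for the hex socket of the clamp screw down in the fixture's well without leaning hard on it, and tighten the screw clockwise, in quarter turns or as far as a grasp allows, gently home to its stop so that the clamp toe holds the tone-arm pivot. Leave the key standing in the screw, let go of it, and do not disturb the other things on the table.

Things in the scene. Friction and masses are not known exactly. Their poses are not given: they have to be found in the camera images.
- key: Loose straight hex key, 0.3 kg, 106 mm long, upright in the stand at the start. Lower 62 mm: bare steel hex shank, 24 mm across flats (27.7 across corners), two corners on the key's x axis, flats facing +y and -y. On top a square black grip, 28 x 28 mm, 44 mm high (62 to 106 mm above the tip), faces square to x and y. Origin: centre of the lower end face; z up along the key.
- key_tip (a point): Centre of the key's flat, unchamfered lower end face (the key's origin).
- key_grip (a point): Middle of the square grip, on the key's axis, 84 mm above the tip; a good place to grip.
- stand: Fixed aluminium block, 62 x 62 mm, 40 mm high, with one rectangular hole (29.5 x 26.5 mm, 28 mm deep) in its middle, in which the key stands, its axes along the stand's. Origin: centre of the underside, z up.
- fixture: Fixed clamp fixture: steel base plate 170 x 80 x 10 mm; on its -x half a grey housing, 90 x 60 mm, 48 mm high, with an open well in its top; on its +x half a brass tone-arm pivot, 50 mm high, centred at x = +53 mm. A two-pronged aluminium toe between them comes down onto the pivot's foot as the screw is tightened. Origin: centre of the underside, x along the length, z up.
- well (a point): Centre of the well's mouth at rim height: x -35, y 0, z 48 mm in the fixture's frame. The well is 76 x 46 mm, long side along the fixture's x. On its bottom, flat top at z = 34 mm, lies a steel float plate, 60 x 44 x 4 mm, with a round countersunk hole, 35 mm wide at its top and 28 mm at its bottom. The clamp screw sits under this hole, concentric with it.
- plate_mid (a point): Point below point well at z = 34 mm, axes as the fixture's. Plate and screw stand together up to 8 mm from here, either way along the fixture's x (not measured: feel or look for it). About 3 N of friction holds them along x; pushed harder they slide, at most 9 mm from here; along y and z they do not give. The key's tip is at z = 34 mm resting on the plate and lower in the countersink.
- socket_floor (a point): Point below point well at the depth of the socket's floor, z = 14 mm; like well it does not move with the screw. The screw's face is at z = 30 mm; its hex socket, 25.8 mm across flats, unchamfered, goes 16 mm down from there. The key's tip is at z = 30 mm when it rests on the screw's face with its corners across the flats, 14 mm when fully seated.
- toe (a joint): How far the clamp toe has come down, in m: it starts between 0 and 0.0034 and is home on the pivot's foot at 0.012, where the screw meets a solid end stop. Clockwise turning of the screw (seen from above) lowers it 3.33 mm a rad. The socket's starting angle is not told. Turning takes under 0.2 N m, the screw stays put when left; at the stop do not exceed 0.4 N m..
- tube: Bystander: glass rectifier tube standing on its black base, 40 mm thick, 90 mm high. Origin: centre of the underside.
- follower: Bystander: small white nylon cam follower, about 50 x 24 mm, 18 mm high. Origin: underside.
- speaker_knob: Bystander: chrome speaker knob, 38 mm wide, 23 mm high. Origin: centre of the underside.
- driver: Bystander: screwdriver with a black handle, 180 mm long, lying left of the fixture. Origin: under its middle.

How it is judged:
By the outcome, as a careful person would: the job done as asked, in the order asked, and still so for the second after the job is handed in, with the robot touching nothing.
It also fails if it takes over 70 s, if anything falls off the work surface, if the arm or the gripper's body presses on something with over 40 N, if the wrist force passes 120 N, or if a joint passes its speed limit or range.

## Working session

There is one attempt and no reset: what is moved stays moved. The work goes in short steps, Python scripts to look and compute and a shell command to move; the robot and the scene stay as the last step left them, time stands still between calls to the robot, and variables do not carry over. Pictures are saved under pics/ and viewed, at most 10 in all, crops included, and the job is handed in when it is done.

```bash
ls; mkdir -p pics
python3 - <<'E'
from plant import manip
import cv2
s=manip.state(); print(s)
for n in("scene","top"):
    print(n,manip.camera_params(n))
    cv2.imwrite(f"pics/{n}0.png",manip.grab_frame(n)[:,:,::-1])
print(manip.camera_params("wrist"))
E
```

```text
pics
plant.py
shift.py
{'time': 0.0, 'joint_pos': array([ 1.00503526e+00,  5.33170428e-02,  1.61432572e+00,  1.92376527e-05,
        1.47601974e+00, -1.19007641e-01]), 'joint_vel': array([ 0.00028923,  0.00047819,  0.00121215,  0.00091695, -0.00038362,
       -0.00122034]), 'joint_efforts': array([-3.05635022e-04, -3.93692350e+01, -3.70171201e+01, -1.79027261e-04,
        7.32926623e-03, -4.95862892e-06]), 'tool_pos': array([0.2696778 , 0.56311433, 0.23006877]), 'tool_rot': array([-3.56478836e-04,  2.21524478e-01,  9.75154262e-01, -9.71641125e-04]), 'contact_force': array([-0.23023467, -0.05395764,  0.47892734]), 'ft_torque': array([ 0.01615869, -0.02923452,  0.0105712 ]), 'grasp_force': 0.0, 'gripper_width': 1.0019153385212052}
scene {'intrinsics': array([[490.17811286,   0.        , 316.31393776],
       [  0.        , 490.17811286, 202.6297293 ],
       [  0.        ,   0.        ,   1.        ]]), 'k1': -0.08880334091382965, 'xyz': array([ 0.9707762 , -0.64157553,  0.78549563]), 'orientation': array([-0.3861497 ,  0.88780114,  0.22688222, -0.10593398])}
top {'intrinsics': array([[384.1780773 ,   0.        , 324.75628351],
       [  0.        , 384.1780773 , 206.60564224],
       [  0.        ,   0.        ,   1.        ]]), 'k1': -0.011962171199289889, 'xyz': array([0.45693922, 0.03486709, 1.08360211]), 'orientation': array([ 0.03847577, -0.70277834,  0.70895544, -0.04477061])}
{'intrinsics': array([[278.12846468,   0.        , 317.39104522],
       [  0.        , 278.12846468, 197.71367682],
       [  0.        ,   0.        ,   1.        ]]), 'k1': -0.03910523949287832, 'xyz': array([0.204091  , 0.5952672 , 0.37470441]), 'orientation': array([0.12333018, 0.83725864, 0.52720046, 0.07646775])}
```

View pics/top0.png

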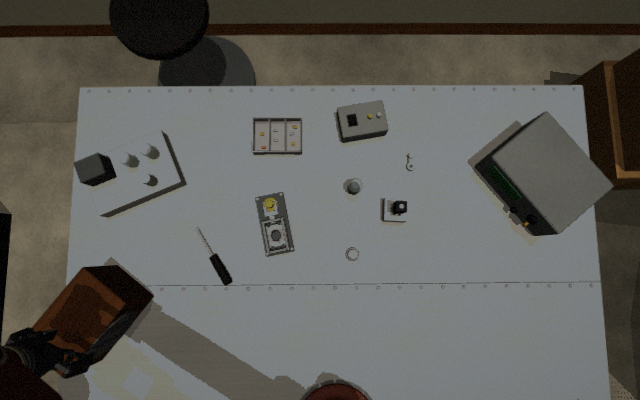

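View pics/scene0.png

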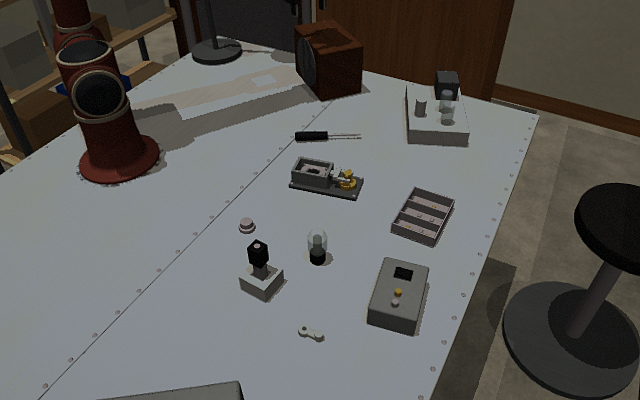

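The top view shows the fixture near (275,224), its pivot end up at (270,203), and the stand with the key at (395,210). The tube is at (353,186), the knob at (352,254), the follower at (410,163) and the driver at (215,258).

```bash
cat > h.py <<'E'
from plant import manip
import numpy as np, cv2
from scipy.spatial.transform import Rotation as R
def rot(q): return R.from_quat([q[1],q[2],q[3],q[0]])
def ray(cam,px):
    p=np.array(px,float).reshape(-1,2); K=cam["intrinsics"]
    d=(p-K[[0,1],[2,2]])/K[[0,1],[0,1]]; u=d.copy()
    for _ in range(20): u=d/(1+cam["k1"]*(u**2).sum(1,keepdims=True))
    return rot(cam["orientation"]).apply(np.c_[u,np.ones(len(u))])
def onplane(cam,px,z):
    r=ray(cam,px); c=np.array(cam["xyz"]); return c+r*((z-c[2])/r[:,2])[:,None]
def proj(cam,P):
    q=rot(cam["orientation"]).inv().apply(np.atleast_2d(P)-cam["xyz"]); u=q[:,:2]/q[:,2:]
    u=u*(1+cam["k1"]*(u**2).sum(1,keepdims=True)); K=cam["intrinsics"]
    return u*K[[0,1],[0,1]]+K[[0,1],[2,2]]
def axes(yaw):return None
E
python3 - <<'E'
from h import *
im=cv2.imread("pics/top0.png")
c=im[180:270,240:420]; cv2.imwrite("pics/c1.png",cv2.resize(c,None,fx=4.4,fy=4.4,interpolation=cv2.INTER_CUBIC))
cam=manip.camera_params("top")
print(onplane(cam,[[395,210],[275,224],[270,203],[353,186],[352,254],[410,163]],0.03).round(3))
g=cv2.cvtColor(im,cv2.COLOR_BGR2GRAY); 
b=im.astype(int); print(im[240,330],im[225,262],im[213,388],im[235,275],im[215,268])
for thr in(90,):
  m=(g<thr).astype(np.uint8)*255; m[:,:235]=0;m[:,420:]=0;m[:180]=0;m[270:]=0
  for k in cv2.findContours(m,cv2.RETR_EXTERNAL,cv2.CHAIN_APPROX_NONE)[0]:
    if cv2.contourArea(k)>40: print(cv2.contourArea(k),cv2.minAreaRect(k),cv2.boxPoints(cv2.minAreaRect(k)).round(1).tolist())
E
```

```text
[[ 0.571 -0.169  0.03 ]
 [ 0.535  0.162  0.03 ]
 [ 0.593  0.176  0.03 ]
 [ 0.639 -0.054  0.03 ]
 [ 0.451 -0.048  0.03 ]
 [ 0.703 -0.216  0.03 ]]
[132 129 122] [84 90 90] [135 135 130] [61 62 63] [133 131 126]
77.5 ((275.5, 235.0), (10.0, 9.0), 90.0) [[271.0, 230.0], [280.0, 230.0], [280.0, 240.0], [271.0, 240.0]]
191.0 ((397.5, 208.0), (14.0, 17.0), 90.0) [[389.0, 201.0], [406.0, 201.0], [406.0, 215.0], [389.0, 215.0]]
56.0 ((388.0206298828125, 214.54638671875), (32.42914581298828, 16.375112533569336), 47.60256576538086) [[371.0, 208.10000610351562], [383.1000061035156, 197.10000610351562], [405.0, 221.0], [392.8999938964844, 232.0]]
766.5 ((274.1910705566406, 223.76840209960938), (60.91469192504883, 28.8758544921875), 78.9964599609375) [[254.1999969482422, 196.60000610351562], [282.6000061035156, 191.10000610351562], [294.20001220703125, 250.89999389648438], [265.79998779296875, 256.3999938964844]]
150.0 ((351.5, 187.0), (14.0, 15.0), 90.0) [[344.0, 180.0], [359.0, 180.0], [359.0, 194.0], [344.0, 194.0]]
```

View pics/c1.png

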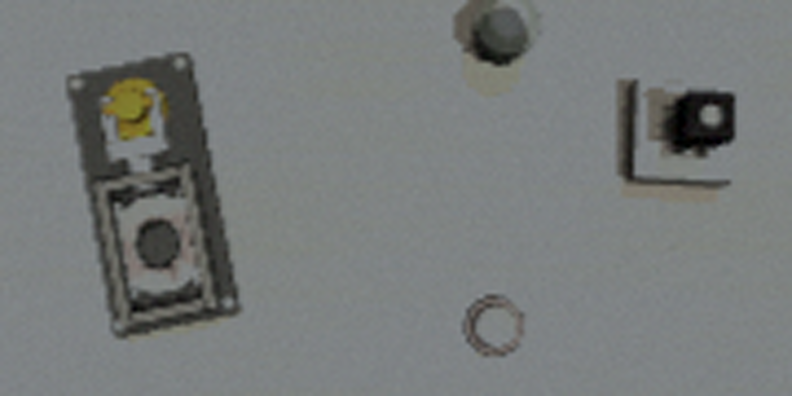

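The crop shows the fixture at left, its housing well with the dark countersink at about (276,235) and its pivot at (270,204). The key's black grip top is at about (401,206) in full-frame pixels, nearly square to the table.

```bash
cat >> h.py <<'E'
def info():
    s=manip.state(); T=rot(s["tool_rot"]); M=T.as_matrix()
    print("t",round(s["time"],2),"tcp",s["tool_pos"].round(4),"phi",round(float(np.arctan2(M[1,1],M[0,1])),3),"q",s["joint_pos"].round(3),"F",s["contact_force"].round(2),"M",s["ft_torque"].round(3),"w",round(s["gripper_width"],3),"g",round(s["grasp_force"],1)); return s,T
def togo(target,phi=None):
    s,T=info(); d=T.inv().apply(np.array(target)-s["tool_pos"]); print("move tool axes",d.round(4))
    if phi is not None:
        M=T.as_matrix(); a=np.arctan2(M[1,1],M[0,1]); print("rz",round(float(-((phi-a+np.pi/2)%np.pi-np.pi/2)),4))
        W=R.from_matrix(np.c_[[np.sin(phi),-np.cos(phi),0],[np.cos(phi),np.sin(phi),0],[0,0,-1]]); print("rotvec full",(T.inv()*W).as_rotvec().round(4))
E
python3 - <<'E'
from h import *
cam=manip.camera_params("top")
im=cv2.imread("pics/top0.png")
print("grip top",onplane(cam,[[401,206.5]],0.118).round(4))
s,T=info(); w=manip.camera_params("wrist")
print("cam in tool",T.inv().apply(w["xyz"]-s["tool_pos"]).round(4),(T.inv()*rot(w["orientation"])).as_matrix().round(3))
# fixture base corners at z~.01 from crop
c=np.array([[73,72],[183,52],[238,310],[120,337]])/4.4+[240,180]
P=onplane(cam,c,0.01); print(P.round(4), P.mean(0).round(4))
d=(P[0]+P[1]-P[2]-P[3]); print("len",np.linalg.norm(d)/2,"wid",np.linalg.norm(P[0]-P[1]),"yaw",np.arctan2(d[1],d[0]))
h=np.array([[92,180],[192,163],[216,318]])/4.4+[240,180]; print(onplane(cam,h,.048).round(4)); print("hole",onplane(cam,[[157/4.4+240,243/4.4+180]],.034))
st=np.array([[634,80],[632,183],[735,185]])/4.4+[240,180]; print("stand top",onplane(cam,st,.04).round(4))
togo([0.571-0.0,-0.169,0.23],np.pi/2)
E
```

```text
grip top [[ 0.5699 -0.1677  0.118 ]]
t 0.1 tcp [0.2697 0.5631 0.2301] phi 1.124 q [ 1.005  0.053  1.614  0.     1.476 -0.119] F [-0.48  0.25  0.18] M [ 0.031 -0.015 -0.024] w 0.999 g 0.0
cam in tool [ 0.0731  0.0003 -0.1446] [[-0.    -0.958 -0.287]
 [ 1.    -0.    -0.   ]
 [ 0.    -0.287  0.958]]
[[0.6146 0.2167 0.01  ]
 [0.627  0.1462 0.01  ]
 [0.4621 0.1109 0.01  ]
 [0.4459 0.1852 0.01  ]] [0.5374 0.1648 0.01  ]
len 0.17013358310280302 wid 0.0714900578528594 yaw 0.19753194348242128
[[0.542  0.1978 0.048 ]
 [0.552  0.1365 0.048 ]
 [0.4572 0.1216 0.048 ]]
hole [[0.50368371 0.15938444 0.034     ]]
stand top [[ 0.6024 -0.1382  0.04  ]
 [ 0.5379 -0.1352  0.04  ]
 [ 0.5361 -0.1992  0.04  ]]
t 0.1 tcp [0.2697 0.5631 0.2301] phi 1.124 q [ 1.005  0.053  1.614  0.     1.476 -0.119] F [-0.48  0.25  0.18] M [ 0.031 -0.015 -0.024] w 0.999 g 0.0
move tool axes [-0.588  -0.5301  0.001 ]
rz -0.4468Traceback (most recent call last):
  File "<stdin>", line 13, in <module>
  File "h.py", line 24, in togo
    W=R.from_matrix(np.c_[[np.sin(phi),-np.cos(phi),0],[np.cos(phi),np.sin(phi),0],[0,0,-1]]); print("rotvec full",(T.inv()*W).as_rotvec().round(4))
  File "scipy/spatial/transform/_rotation.pyx", line 1143, in scipy.spatial.transform._rotation.Rotation.from_matrix
ValueError: Non-positive determinant (left-handed or null coordinate frame) in rotation matrix 0: [[ 1.000000e+00  6.123234e-17  0.000000e+00]
 [-6.123234e-17  1.000000e+00  0.000000e+00]
 [ 0.000000e+00  0.000000e+00 -1.000000e+00]].
```

Careful with the scale: shifts go in shares of 62.5 mm and turns go in shares of 180 degrees. That gives: -0.042 m is -0.672, -0.0379 m is -0.6064.

```bash
sed -i 's/\[\[np.sin(phi),-np.cos(phi),0\]/[[-np.sin(phi),np.cos(phi),0]/' h.py
python3 shift.py '[[1, [-0.672, -0.6064, 0], [0, 0, 0]], [1, [-0.672, -0.6064, 0], [0, 0, 0]], [1, [-0.672, -0.6064, 0], [0, 0, 0]], [1, [-0.672, -0.6064, 0], [0, 0, 0]], [1, [-0.672, -0.6064, 0], [0, 0, 0]]]'
python3 shift.py '[[1, [-0.672, -0.6064, 0], [0, 0, 0]], [1, [-0.672, -0.6064, 0], [0, 0, 0]], [1, [-0.672, -0.6064, 0], [0, 0, 0]], [1, [-0.672, -0.6064, 0], [0, 0, 0]], [1, [-0.672, -0.6064, 0], [0, 0, 0]]]'
python3 shift.py '[[1, [-0.672, -0.6064, 0], [0, 0, 0]], [1, [-0.672, -0.6064, 0], [0, 0, 0]], [1, [-0.672, -0.6064, 0], [0, 0, 0]], [1, [-0.672, -0.6064, 0], [0, 0, 0]]]'
python3 shift.py '[[1, [0, 0, 0], [0, 0, -0.0446]], [1, [0, 0, 0], [0, 0, -0.0446]], [1, [0, 0, 0], [0, 0, -0.042]], [1, [0, 0, 0], [0, 0, 0]]]'
python3 - <<'E'
from h import *
togo([0.570,-0.1675,0.23],np.pi/2-.035)
im=manip.grab_frame("wrist")[:,:,::-1]; cv2.imwrite("pics/w1.png",im)
E
```

```text
time: 0.72
tool_pos: [0.3777, 0.3002, 0.2309]
tool_rot: [-0.0, 0.221, 0.975, -0.0]
contact_force: [-0.1, -0.2, 0.0]
gripper_width: 1.001
grasp_force: 0.0
time: 1.35
tool_pos: [0.4852, 0.0386, 0.231]
tool_rot: [-0.0, 0.222, 0.975, 0.0]
contact_force: [0.3, 0.3, -0.5]
gripper_width: 1.0
grasp_force: 0.0
time: 1.85
tool_pos: [0.5713, -0.1707, 0.2307]
tool_rot: [-0.0, 0.222, 0.975, 0.0]
contact_force: [0.5, 0.1, 0.1]
gripper_width: 1.003
grasp_force: 0.0
time: 2.35
tool_pos: [0.5708, -0.1689, 0.2307]
tool_rot: [-0.0, 0.018, 1.0, 0.0]
contact_force: [-1.1, 0.4, -0.4]
gripper_width: 1.001
grasp_force: 0.0
t 2.35 tcp [ 0.5708 -0.1689  0.2307] phi 1.534 q [-0.413 -0.016  1.684  0.     1.475 -1.947] F [-1.14  0.39 -0.43] M [0.015 0.034 0.033] w 1.001 g 0.0
move tool axes [0.0008 0.0013 0.0007]
rz -0.0014
rotvec full [ 0.0004 -0.001  -0.0014]
```

View pics/w1.png

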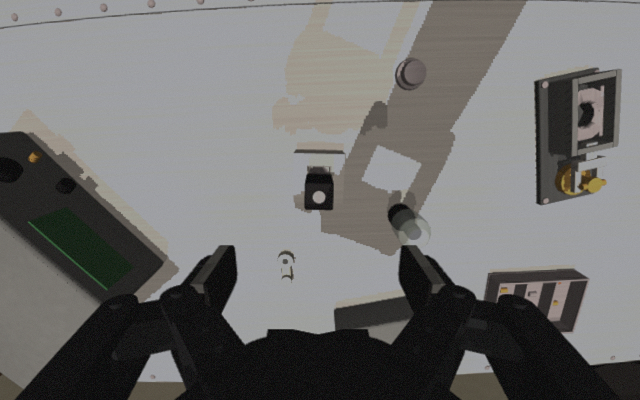

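The wrist view shows the grip top at about (319,192), upright between the fingers, with the stand behind it and the tube at (408,222), clear of the fingers.

Run:
```python
from h import *
s,T=info(); w=manip.camera_params("wrist"); im=cv2.imread("pics/w1.png"); g=cv2.cvtColor(im,cv2.COLOR_BGR2GRAY)
print(proj(w,[[.570,-.1675,.118],s["tool_pos"]]).round(1))
sub=np.zeros_like(g); sub[150:225,295:345]=((g<35)*255)[150:225,295:345]
for k in cv2.findContours(sub.astype(np.uint8),cv2.RETR_EXTERNAL,cv2.CHAIN_APPROX_NONE)[0]:
  if cv2.contourArea(k)>80: print(cv2.contourArea(k),cv2.boundingRect(k),cv2.minAreaRect(k))
m=np.zeros_like(g); m[185:210,306:332]=((g>100)*255)[185:210,306:332]
y,x=np.nonzero(m); print("dot",x.mean(),y.mean(),len(x),onplane(w,[[x.mean(),y.mean()]],.118))
for r in range(176,214,2): print(r,g[r,300:340:2])
```

```text
t 2.4 tcp [ 0.5708 -0.1688  0.2308] phi 1.534 q [-0.413 -0.016  1.684 -0.     1.475 -1.946] F [-0.09 -0.36  1.22] M [-0.002  0.012  0.017] w 1.0 g 0.0
[[318.5 192.8]
 [317.1 247.1]]
841.0 (305, 173, 28, 37) ((318.8963928222656, 190.96823120117188), (27.33059310913086, 35.37209701538086), 3.012787342071533)
dot 318.546218487395 196.6890756302521 119 [[ 0.57393424 -0.16760677  0.118     ]]
176 [159 158 161  68  11   9  14  11  11  17  15  12  14   9  14  13  97 122
 121 119]
178 [158 163 159  41   9  17  15  17  18  23  15  11  13  19  13   8  72 124
 124 121]
180 [159 158 155  23  11  11   9  20  18  13  14  18  10  10  17  11  48 122
 121 121]
182 [159 158 151   8  14  17  21  14  17  19  13  10  16  11  18  21  35 124
 122 122]
184 [157 160 120  33  33  39  33  35  33  35  35  32  31  35  27  30  16 117
 119 118]
186 [158 160 119  28  34  33  39  39  36  38  36  42  39  33  36  35  28 121
 121 120]
188 [160 159 117  29  38  37  34  33  36  35  34  35  42  34  34  21  26 122
 123 119]
190 [159 160 120  32  37  31  36  31  36  55  47  24  34  32  36  13  18 118
 122 121]
192 [155 121 
[... 243 characters left out ...]
118]
198 [116 118  70  24  35  31  77 158 154 153 155 150 147  22  23  26  35 118
 119 118]
200 [121 122  68  35  24  35  38 151 154 150 154 155  90  19  24  24  30 117
 116 113]
202 [114 117  68  29  30  31  35  52 116 150 149  89  28  26  28  19  33 118
 118 117]
204 [110 111  65  28  28  27  25  33  23  32  28  22  18  20  22  22  44 113
 114 112]
206 [115 115  64  15  30  19  20  23  21  12  22  25  24  29  22  25  39 113
 114 112]
208 [113 113  96  23  23  18  21  10  22  20  20  19  15  17  16  24  42 113
 113 111]
210 [154 116 113 100 104 105 146 144 146 141 103 105  93  81  84  84 107 112
 114 115]
212 [160 161 150 144 116 123 159 160 161 158 117 115 114 115 112 112 113 114
 111 114]
```

To row units: 0.05 m is 0.8, 0.04 m is 0.64.

```bash
python3 shift.py '[[1, [-0.0192, 0.0192, 0.8], [0, 0, 0]], [1, [0, 0, 0.8], [0, 0, 0]], [1, [0, 0, 0.64], [0, 0, 0]], [1, [0, 0, 0.208], [0, 0, 0]], [1, [0, 0, 0], [0, 0, 0]]]'
python3 shift.py '[[0.3, [0, 0, 0], [0, 0, 0]], [0.3, [0, 0, 0], [0, 0, 0]], [0, [0, 0, 0], [0, 0, 0]], [0, [0, 0, 0], [0, 0, 0]], [0, [0, 0, 0], [0, 0, 0]]]'
python3 - <<'E'
from h import *
info()
E
```

```text
time: 3.02
tool_pos: [0.5721, -0.1677, 0.078]
tool_rot: [-0.0, 0.018, 1.0, 0.0]
contact_force: [-0.1, 0.8, 0.7]
gripper_width: 0.997
grasp_force: 0.0
time: 3.65
tool_pos: [0.5731, -0.1681, 0.0796]
tool_rot: [0.001, 0.017, 1.0, -0.0]
contact_force: [-1.1, 1.5, 6.2]
gripper_width: 0.324
grasp_force: 59.6
t 3.65 tcp [ 0.5731 -0.1681  0.0796] phi 1.536 q [-0.41   0.126  1.8    0.     1.214 -1.946] F [-1.05  1.49  6.19] M [0.09  0.143 0.019] w 0.324 g 59.6
```

To row units: -0.03 m is -0.48, -0.02 m is -0.32.

```bash
python3 shift.py '[[0, [0, 0, -0.32], [0, 0, 0]], [0, [0, 0, -0.48], [0, 0, 0]], [0, [0, 0, -0.48], [0, 0, 0]], [0, [0, 0, -0.48], [0, 0, 0]], [0, [0, 0, 0], [0, 0, 0]]]'
python3 shift.py '[[0, [0.136, 0.48, 0], [0, 0, 0]], [0, [0, 0.88, 0], [0, 0, 0]], [0, [0, 0.88, 0], [0, 0, 0]], [0, [0, 0.88, 0], [0, 0, 0]], [0, [0, 0.88, 0], [0, 0, 0]]]'
python3 shift.py '[[0, [0, 0.72, 0], [0, 0, 0]], [0, [0, 0.528, 0], [0, 0, 0]], [0, [0, 0, 0.32], [0, 0, 0]], [0, [0, 0, 0.32], [0, 0, 0]], [0, [0, 0, 0], [0, 0, 0]]]'
python3 - <<'E'
from h import *
info()
im=manip.grab_frame("wrist")[:,:,::-1]; cv2.imwrite("pics/w2.png",im)
E
```

```text
time: 4.28
tool_pos: [0.5735, -0.1684, 0.1916]
tool_rot: [0.002, 0.017, 1.0, -0.001]
contact_force: [0.4, 0.2, -2.1]
gripper_width: 0.32
grasp_force: 60.1
time: 4.9
tool_pos: [0.5709, 0.0839, 0.1859]
tool_rot: [-0.002, 0.018, 1.0, -0.0]
contact_force: [1.2, 0.5, -4.0]
gripper_width: 0.319
grasp_force: 60.2
time: 5.52
tool_pos: [0.5725, 0.1588, 0.1437]
tool_rot: [-0.004, 0.018, 1.0, -0.001]
contact_force: [0.0, 0.8, -3.1]
gripper_width: 0.316
grasp_force: 60.4
t 5.53 tcp [0.5725 0.1588 0.1437] phi 1.535 q [ 0.146  0.055  1.761 -0.     1.334 -1.389] F [ 0.04  0.81 -3.1 ] M [ 0.03   0.045 -0.023] w 0.316 g 60.4
```

View pics/w2.png

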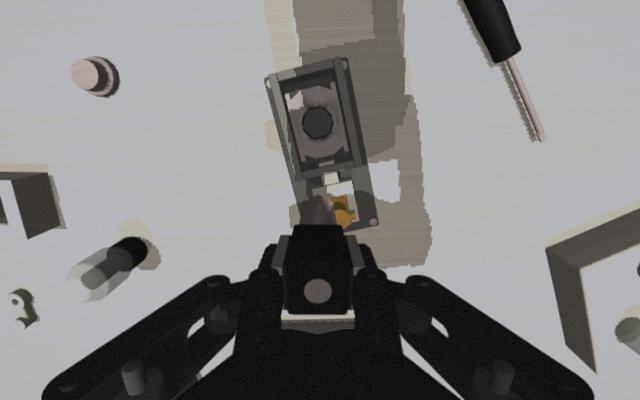

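The well is at about (318,122) and the dark hex socket can be seen in the countersink. The key is held, with its top dot at (318,291), and the driver is at right (510,70).

Run:
```python
from h import *
im=cv2.imread("pics/w2.png"); c=im[60:230,250:400]
c=cv2.resize(c,None,fx=3.5,fy=3.5,interpolation=cv2.INTER_CUBIC); c=np.clip((c/255.)**.6*330,0,255).astype(np.uint8); cv2.imwrite("pics/c2.png",c); print(c.shape)
g=cv2.cvtColor(im,cv2.COLOR_BGR2GRAY); w=manip.camera_params("wrist")
print(g[104:142:2,298:340:2])
for thr in(45,55,65):
  m=np.zeros_like(g); m[100:146,296:342]=((cv2.GaussianBlur(g,(3,3),0)<thr)*255)[100:146,296:342]
  for k in cv2.findContours(m,cv2.RETR_EXTERNAL,cv2.CHAIN_APPROX_NONE)[0]:
    if cv2.contourArea(k)>200:
      M=cv2.moments(k); p=[M["m10"]/M["m00"],M["m01"]/M["m00"]]; print(thr,cv2.contourArea(k),p,cv2.boundingRect(k),[onplane(w,[p],z).round(4)[0,:2].tolist() for z in(.03,.034)])
m=np.zeros_like(g); m[275:305,300:336]=((g>60)*255)[275:305,300:336]; y,x=np.nonzero(m); s,T=info()
for z in (.1437+.0384,):
  P=onplane(w,[[x.mean(),y.mean()]],z); print("dot",x.mean(),y.mean(),P,T.inv().apply(P-s["tool_pos"]))
```

```text
(595, 525, 3)
[[171 162 148  77  69  79  76  74  78  87  75  77  80  81  77  85  84  82
   86  85  90]
 [171 147 132  83  74  59  61  59  67  63  44  45  58  63  70  85  85  81
   82  86  92]
 [158 106  86  85  76  47  32  29  34  45  46  49  40  37  65  87  86  80
   81  85  91]
 [ 96  92  89  89  69  37  43  49  51  52  50  50  51  42  32  83  89  83
   80  83  87]
 [ 84  89  95  80  51  44  51  50  53  47  51  51  49  54  43  35  83  89
   81  79  89]
 [ 84  83  91  39  48  49  53  51  53  49  52  49  52  51  50  44  40  91
   85  75  88]
 [ 83  87  85  29  49  53  51  51  51  49  49  44  49  52  49  52  44  73
   92  80  85]
 [ 84  90  66  36  52  50  49  52  48  51  51  51  52  49  48  51  49  62
   90  83  82]
 [ 87  92  40  44  48  49  49  54  48  50  50  49  50  50  49  51  48  46
   94  81  81]
 [ 89  91  29  46  49  46  50  51  47  52  45  48  47  48  50  49  50  34
   94  84  78]
 [ 84  93  36  51  51  49  51  48  49  51  46  50  52  48  49  52  50  34
   92  86  84]
 [ 82  92  57  52  52  52  51  51  49  51  47  49  50  49  48  52  43  49
   92  86  84]
 [ 84  88  72  46 
[... 385 characters left out ...]
40  30  28  38  61  79  91
   92  92  87]
 [ 93  85  89  88  93  76  56  44  42  29  40  44  50  49  66  79  92  92
   93  91  91]
 [ 90  87  88  91  91  82  76  67  64  56  80  70  68  70  81  92  95  92
   93  91  90]]
55 774.0 [317.08397932816536, 122.49095607235142] (302, 106, 31, 34) [[0.5072, 0.1613], [0.5071, 0.1613]]
65 841.5 [317.18201624083974, 122.4862348979996] (301, 105, 33, 36) [[0.5072, 0.1614], [0.5071, 0.1614]]
t 5.58 tcp [0.5738 0.159  0.1457] phi 1.535 q [ 0.146  0.053  1.759 -0.     1.334 -1.389] F [-0.02 -0.49 -2.88] M [-0.034 -0.001  0.035] w 0.318 g 60.4
dot 317.4501915708812 290.6992337164751 [[0.57733925 0.15915191 0.1821    ]] [[-0.00336133  0.000224   -0.03642267]]
```

View pics/c2.png

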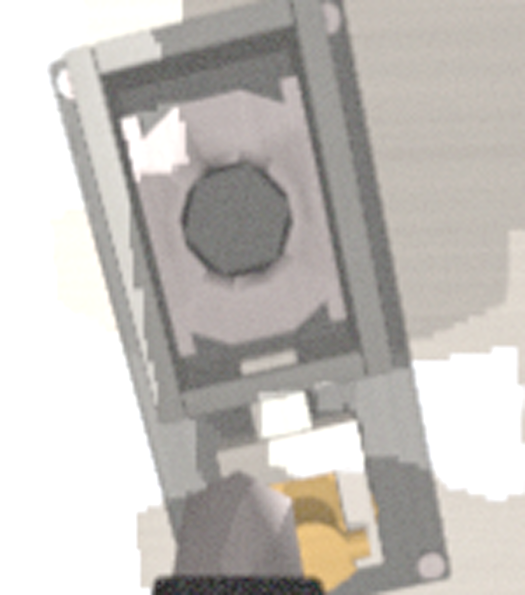

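The crop shows the socket as a dark polygon at about (317,122) inside the pinkish countersunk plate, with its hex corners clipped by the hole. I'll take one settled frame and fit the hex angle from its edge.

```bash
python3 shift.py '[[0, [0, 0, 0], [0, 0, 0]], [0, [0, 0, 0], [0, 0, 0]]]' >/dev/null
python3 - <<'E'
from h import *
from scipy.ndimage import map_coordinates
s,T=info(); w=manip.camera_params("wrist"); fs=[]
for i in range(4): fs.append(manip.grab_frame("wrist").astype(float))
im=np.mean(fs,0); cv2.imwrite("pics/w3.png",im[:,:,::-1].astype(np.uint8)); g=im.mean(2)
np.save("w3.npy",im); info()
c=np.array([318,122.])
m=np.zeros(g.shape,np.uint8); m[100:146,296:342]=((g<66)*255)[100:146,296:342]
k=max(cv2.findContours(m,cv2.RETR_EXTERNAL,cv2.CHAIN_APPROX_NONE)[0],key=cv2.contourArea); M=cv2.moments(k); p=[M["m10"]/M["m00"],M["m01"]/M["m00"]]
C=onplane(w,[p],.030)[0]; print("centre",p,C)
for it in range(3):
  th=np.radians(np.arange(0,360,5)); rr=np.arange(.009,.018,.0002); out=[]
  for t in th:
    P=C+np.c_[rr*np.cos(t),rr*np.sin(t),0*rr]; q=proj(w,P); v=map_coordinates(g,[q[:,1],q[:,0]],order=1)
    d=np.gradient(v); i=np.argmax(v>66); out.append(rr[i])
  out=np.array(out); A=np.c_[np.ones(72),np.cos(th),np.sin(th),np.cos(2*th),np.sin(2*th)]; co=np.linalg.lstsq(A,out,rcond=None)[0]; C=C+[co[1],co[2],0]
print(C,co.round(5)); res=out-A@co
print((out*1000).round(1))
for n in(3,4,5,6,7,8,12):
  f=(res*np.exp(-1j*n*th)).mean()*2; print(n,abs(f)*1000,np.degrees(-np.angle(f.conjugate())*-1)/n if 0 else np.degrees(np.angle(f.conjugate()))/n)
m=np.zeros(g.shape,np.uint8); m[275:308,298:338]=((g>50)*255)[275:308,298:338]; y,x=np.nonzero(m)
P=onplane(w,[[x.mean(),y.mean()]],s["tool_pos"][2]+.0384); print("dot",len(x),x.mean(),y.mean(),P,T.inv().apply(P-s["tool_pos"]))
E
```

```text
t 5.83 tcp [0.5759 0.16   0.1494] phi 1.535 q [ 0.146  0.051  1.755 -0.     1.334 -1.389] F [ 1.67 -0.14 -1.54] M [0.014 0.027 0.055] w 0.319 g 60.4
t 6.03 tcp [0.5755 0.1603 0.1489] phi 1.536 q [ 0.147  0.051  1.755 -0.     1.334 -1.389] F [-0.11 -0.1  -3.32] M [-0.034  0.012  0.04 ] w 0.32 g 60.4
centre [315.41879821356065, 117.03085667884693] [0.50533202 0.16093345 0.03      ]
[0.50561292 0.16087903 0.03      ] [0.01505 0.      0.      0.00073 0.00025]
[14.6 14.8 15.2 16.  16.2 16.2 16.  15.8 15.6 15.6 15.6 15.2 14.6 14.4
 14.2 14.2 14.4 14.6 14.6 14.4 14.2 14.2 14.4 14.6 14.6 14.4 14.2 14.2
 14.4 14.8 16.4 16.  15.8 15.8 16.  15.6 14.8 14.6 15.  16.  16.4 17.
 17.6 15.2 14.8 14.6 14.6 14.8 14.6 14.6 14.4 14.4 14.6 14.6 14.6 14.6
 14.4 14.4 14.6 14.6 14.6 14.4 14.2 14.4 14.4 15.  16.  15.8 15.8 15.8
 16.  15.4]
3 0.09292411585983608 50.64814126505821
4 0.07252450261820938 30.208054925065912
5 0.09734864255362712 -19.689363516505388
6 0.4352174946291037 -26.156469118722516
7 0.13332779588704072 -2.0554200891343366
8 0.3711012559780606 -20.346797111890158
12 0.21198648920376673 -4.565940074762064
dot 542 317.3874538745387 290.6291512915129 [[0.57789609 0.16007019 0.18780447]] [[-0.00202914  0.00018144 -0.03839636]]
```

Run:
```python
from h import *
im=np.load("w3.npy"); w=manip.camera_params("wrist")
C=np.array([.5056,.1609,.03]); n=560; a=np.linspace(-.022,.022,n)
X,Y=np.meshgrid(a,-a)  # image right=+x world, up=+y
P=np.c_[C[0]+X.ravel(),C[1]+Y.ravel(),0*X.ravel()+.03]; q=proj(w,P).astype(np.float32).reshape(n,n,2)
o=cv2.remap(im.astype(np.float32),q[...,0],q[...,1],cv2.INTER_CUBIC); o=np.clip((o-20)*2.6,0,255).astype(np.uint8)[:,:,::-1].copy()
for r in(12.9,14,17.5): cv2.circle(o,(280,280),int(r/44*560),(0,255,0) if r!=14 else (0,0,255),1)
cv2.imwrite("pics/r3.png",o)
```

```text
(no output)
```

View pics/r3.png

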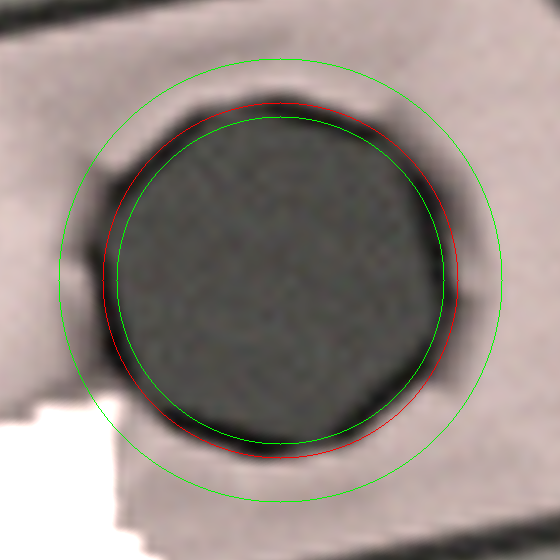

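The rectified view shows the grey socket floor with a dark wall ring inside the countersink. Its right side has straight segments with a corner near (440,300), so the hex outline is measurable.

Run:
```python
from h import *
from scipy.ndimage import map_coordinates
im=np.load("w3.npy"); w=manip.camera_params("wrist"); g=im.mean(2)
for z in(.030,.014):
 C=onplane(w,[[315.4,117.0]],z)[0]; 
 for it in range(4):
  th=np.radians(np.arange(0,360,5)); rr=np.arange(.006,.019,.0001); out=[];dk=[]
  for t in th:
    P=C+np.c_[rr*np.cos(t),rr*np.sin(t),0*rr]; q=proj(w,P); v=map_coordinates(g,[q[:,1],q[:,0]],order=3)
    b=np.argmax(v>62); dk.append(rr[np.argmin(v[:b])]); i=np.argmax(v<43); out.append(rr[i] if i else np.nan)
  out=np.array(out); ok=np.isfinite(out); dk=np.array(dk)
  A=np.c_[np.ones(72),np.cos(th),np.sin(th)]; co=np.linalg.lstsq(A[ok],out[ok],rcond=None)[0]; C=C+[co[1],co[2],0]
 print(z,C.round(4),"n",ok.sum()); print((out*1000).round(1)); print((dk*1000).round(1))
 for nm,d in(("edge",out),("dark",dk)):
  A5=np.c_[A,np.cos(2*th),np.sin(2*th),np.cos(6*th),np.sin(6*th)]; o=np.isfinite(d); c=np.linalg.lstsq(A5[o],d[o],rcond=None)[0]; print(nm,(c*1000).round(2),"corner angle",np.degrees(np.arctan2(c[6],c[5]))/6)
```

```text
0.03 [0.5049 0.1612 0.03  ] n 64
[12.3 12.2 12.  11.8 12.  12.  12.4 12.6 13.2  nan 13.3 12.6 12.4 12.1
 12.1 12.1 12.  12.1 12.5 12.8  nan  nan  nan 12.7 12.5 12.1 12.  12.
 12.2 12.3 12.5 12.7 13.6  nan 13.4 12.7 12.4 12.4 12.2 12.1 12.  12.3
 12.4 12.8  nan  nan 13.2 12.7 12.2 12.3 12.  12.  12.  12.3 12.4 12.6
 13.1  nan 13.1 12.5 12.2 12.1 11.8 12.  12.1 12.4 12.5 12.8 13.3 13.3
 13.  12.7]
[13.2 13.1 13.1 12.9 13.2 13.5 13.6 13.6 13.7 13.7 13.7 13.5 13.1 13.
 13.  12.8 12.9 13.1 13.2 13.1 13.1  8.2 13.1 13.3 13.1 12.9 12.8 12.7
 12.9 13.1 13.5 13.5 13.6 13.5 13.9 13.6 13.2 13.2 13.1 13.1 13.2 13.6
 13.6 13.6 13.5 13.3 13.5 13.5 13.4 13.1 13.  13.1 13.1 13.4 13.4 13.3
 13.2 13.4 13.4 13.5 13.2 13.1 12.9 12.9 13.1 13.4 13.6 13.5 13.7 13.8
 13.9 13.7]
edge [12.52 -0.06  0.02  0.05 -0.02 -0.04 -0.61] corner angle -15.64330341465408
dark [13.23  0.08 -0.21  0.27  0.15 -0.07 -0.14] corner angle -19.48782208807329
0.014 [0.5051 0.1611 0.014 ] n 64
[13.  13.  12.7 12.6 12.7 12.8 13.2 13.4 14.   nan 14.2 13.4 13.1 12.8
 12.9 12.8 12.7 12.9 13.3 13.6  nan  nan  nan 13.5 13.3 12.8 12.7 12.7
 12.9 13.  13.3 13.5 14.4  nan 14.2 13.4 13.1 13.1 12.9 12.8 12.8 13.1
 13.1 13.6  nan  nan 14.  13.4 12.9 13.  12.7 12.7 12.7 13.  13.2 13.4
 13.9  nan 13.8 13.3 13.  12.9 12.5 12.7 12.8 13.1 13.3 13.6 14.1 14.1
 13.8 13.4]
[14.  13.9 13.9 13.7 14.  14.4 14.5 14.5 14.5 14.5 14.6 14.4 14.  13.8
 13.8 13.6 13.7 13.9 14.  13.9 13.9  8.8 13.9 14.1 13.9 13.7 13.6 13.5
 13.7 13.9 14.3 14.3 14.5 14.3 14.8 14.4 14.  14.  13.9 13.9 14.  14.4
 14.4 14.4 14.3 14.1 14.3 14.3 14.2 13.9 13.8 13.8 13.9 14.2 14.2 14.1
 14.  14.2 14.2 14.3 14.  13.9 13.7 13.7 13.9 14.2 14.4 14.3 14.5 14.6
 14.7 14.5]
edge [ 1.327e+01 -4.000e-02  3.000e-02  4.000e-02 -1.000e-02 -6.000e-02
 -6.500e-01] corner angle -15.864988713659521
dark [14.03  0.09 -0.2   0.29  0.16 -0.07 -0.15] corner angle -19.389068720687952
```

The sixfold fit is clear. The socket centre is about (0.505, 0.161), with corners at -15.7° mod 60°. The key's corners are at about -2°, so I turn it 0.24 rad clockwise and move over.

Run:
```python
from h import *
togo([.5030,.1614,.149],1.297)
```

```text
t 6.03 tcp [0.5755 0.1603 0.1489] phi 1.536 q [ 0.147  0.051  1.755 -0.     1.334 -1.389] F [-0.11 -0.1  -3.32] M [-0.034  0.012  0.04 ] w 0.32 g 60.4
move tool axes [ 0.0725 -0.0014 -0.0002]
rz 0.2389
rotvec full [0.0003 0.0009 0.2389]
```

To row units: 0.0365 m is 0.584, 0.036 m is 0.576, 0.12 rad / 3.1416 = 0.0382.

```bash
python3 shift.py '[[0, [0.576, -0.0112, 0], [0, 0, 0]], [0, [0.584, -0.0112, 0], [0, 0, 0]], [0, [0, 0, 0], [0, 0, 0.0382]], [0, [0, 0, 0], [0, 0, 0.0379]], [0, [0, 0, 0], [0, 0, 0]]]' >/dev/null
python3 shift.py '[[0, [0, 0, 0], [0, 0, 0]], [0, [0, 0, 0], [0, 0, 0]]]'
python3 - <<'E'
from h import *
togo([.5030,.1614,.120],1.297)
im=manip.grab_frame("wrist")[:,:,::-1]; cv2.imwrite("pics/w4.png",im)
g=im.mean(2); s,T=info();w=manip.camera_params("wrist")
m=np.zeros(g.shape,np.uint8); m[275:308,298:338]=((g>50)*255)[275:308,298:338]; y,x=np.nonzero(m)
print(len(x)); P=onplane(w,[[x.mean(),y.mean()]],s["tool_pos"][2]+.0384); print("dot",P)
E
```

```text
time: 6.9
tool_pos: [0.5028, 0.1614, 0.1483]
tool_rot: [-0.0, 0.136, 0.991, -0.0]
contact_force: [0.1, -0.4, -3.2]
gripper_width: 0.321
grasp_force: 60.4
t 6.9 tcp [0.5028 0.1614 0.1483] phi 1.298 q [ 0.17  -0.114  1.918  0.     1.338 -1.128] F [ 0.09 -0.42 -3.24] M [ 0.049 -0.002  0.005] w 0.321 g 60.4
move tool axes [-0.0002  0.      0.0283]
rz 0.0008
rotvec full [-0.     -0.0001  0.0008]
t 6.95 tcp [0.5028 0.1614 0.1483] phi 1.298 q [ 0.17  -0.114  1.918 -0.     1.338 -1.128] F [-0.14 -0.93 -3.78] M [ 0.046  0.041 -0.04 ] w 0.323 g 60.4
540
dot [[0.50472908 0.16112826 0.18670624]]
```

View pics/w4.png

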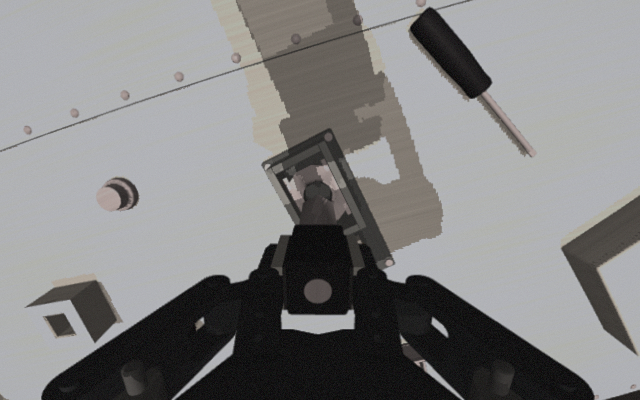

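The shank's lower end is seen over the socket at about (318,195), square in the housing. The wrist frame puts the dot at (0.5047, 0.1611), which matches the socket. I descend gently.

To row units: 0.025 m is 0.4, 0.012 m is 0.192.

```bash
python3 shift.py '[[0, [0, 0, 0.4], [0, 0, 0]], [0, [0, 0, 0.192], [0, 0, 0]], [0, [0, 0, 0.08], [0, 0, 0]], [0, [0, 0, 0], [0, 0, 0]], [0, [0, 0, 0], [0, 0, 0]]]'
python3 shift.py '[[0, [0, 0, 0.032], [0, 0, 0]], [0, [0, 0, 0.032], [0, 0, 0]], [0, [0, 0, 0], [0, 0, 0]]]'
python3 shift.py '[[0, [0, 0, 0.024], [0, 0, 0]], [0, [0, 0, 0.024], [0, 0, 0]], [0, [0, 0, 0], [0, 0, 0]]]'
python3 - <<'E'
from h import *
info()
E
```

```text
time: 7.58
tool_pos: [0.5033, 0.1615, 0.1072]
tool_rot: [0.001, 0.136, 0.991, 0.0]
contact_force: [0.1, 0.0, -2.6]
gripper_width: 0.324
grasp_force: 60.4
time: 7.95
tool_pos: [0.5025, 0.1614, 0.1021]
tool_rot: [-0.0, 0.136, 0.991, -0.0]
contact_force: [0.0, 0.3, -3.7]
gripper_width: 0.324
grasp_force: 60.4
time: 8.32
tool_pos: [0.5027, 0.1614, 0.0991]
tool_rot: [-0.0, 0.136, 0.991, -0.0]
contact_force: [-0.7, 0.7, -2.6]
gripper_width: 0.322
grasp_force: 60.4
t 8.32 tcp [0.5027 0.1614 0.0991] phi 1.297 q [ 0.17  -0.058  1.953 -0.     1.247 -1.127] F [-0.66  0.67 -2.62] M [ 0.006 -0.025 -0.018] w 0.322 g 60.4
```

```bash
python3 shift.py '[[0, [0, 0, 0.016], [0, 0, 0]], [0, [0, 0, 0.016], [0, 0, 0]], [0, [0, 0, 0], [0, 0, 0]]]'
python3 shift.py '[[0, [0, 0, 0.016], [0, 0, 0]], [0, [0, 0, 0.016], [0, 0, 0]], [0, [0, 0, 0], [0, 0, 0]]]'
E=1 python3 - <<'E'
from h import *
info()
E
```

```text
time: 8.7
tool_pos: [0.5032, 0.1614, 0.0977]
tool_rot: [0.001, 0.136, 0.991, 0.0]
contact_force: [0.9, 0.0, -1.8]
gripper_width: 0.321
grasp_force: 60.5
time: 9.07
tool_pos: [0.5032, 0.1612, 0.0953]
tool_rot: [0.001, 0.136, 0.991, -0.0]
contact_force: [2.7, -0.8, -2.6]
gripper_width: 0.32
grasp_force: 60.5
t 9.07 tcp [0.5032 0.1612 0.0953] phi 1.297 q [ 1.700e-01 -5.300e-02  1.956e+00 -1.000e-03  1.238e+00 -1.127e+00] F [ 2.71 -0.85 -2.6 ] M [-0.286 -0.693 -0.035] w 0.32 g 60.5
```

To row units: 0.002 m is 0.032, 0.001 m is 0.016.

```bash
python3 shift.py '[[0, [-0.0112, 0, 0.016], [0, 0, 0]], [0, [0, 0, 0.032], [0, 0, 0]], [0, [0, 0, 0], [0, 0, 0]]]'
python3 shift.py '[[0, [0, 0, 0.032], [0, 0, 0]], [0, [0, 0, 0.032], [0, 0, 0]], [0, [0, 0, 0], [0, 0, 0]]]'
python3 - <<'E'
from h import *
info()
E
```

```text
time: 9.45
tool_pos: [0.5033, 0.1612, 0.0919]
tool_rot: [-0.0, 0.136, 0.991, -0.0]
contact_force: [2.6, -0.1, -5.2]
gripper_width: 0.316
grasp_force: 60.5
time: 9.82
tool_pos: [0.5033, 0.1612, 0.088]
tool_rot: [-0.0, 0.136, 0.991, -0.0]
contact_force: [3.0, -1.1, -3.9]
gripper_width: 0.32
grasp_force: 60.5
t 9.82 tcp [0.5033 0.1612 0.088 ] phi 1.297 q [ 0.169 -0.043  1.959 -0.     1.226 -1.128] F [ 3.01 -1.05 -3.89] M [-0.343 -0.617  0.044] w 0.32 g 60.5
```

To row units: 0.002 m is 0.032, 0.001 m is 0.016.

```bash
python3 shift.py '[[0, [-0.008, 0, 0.032], [0, 0, 0]], [0, [0, 0, 0.032], [0, 0, 0]], [0, [0, 0, 0.016], [0, 0, 0]], [0, [0, 0, 0], [0, 0, 0]]]'
python3 shift.py '[[0, [0, 0, 0.016], [0, 0, 0]], [0, [0, 0, 0], [0, 0, 0]], [0, [0, 0, 0], [0, 0, 0]]]'
python3 - <<'E'
from h import *
info()
E
```

```text
time: 10.32
tool_pos: [0.5036, 0.1611, 0.0829]
tool_rot: [-0.0, 0.136, 0.991, -0.0]
contact_force: [1.1, -0.8, -3.1]
gripper_width: 0.324
grasp_force: 60.5
time: 10.7
tool_pos: [0.5037, 0.1612, 0.0821]
tool_rot: [-0.0, 0.136, 0.991, 0.0]
contact_force: [0.9, -0.3, -3.4]
gripper_width: 0.322
grasp_force: 60.5
t 10.7 tcp [0.5037 0.1612 0.0821] phi 1.297 q [ 0.169 -0.034  1.961  0.     1.215 -1.128] F [ 0.87 -0.35 -3.45] M [-0.101 -0.197 -0.025] w 0.322 g 60.5
```

The key is seated to within about 0.5 mm with small forces. I begin turning clockwise about the key's axis, about 2 mm off the TCP along tool -x.

Careful with the scale: shifts go in shares of 62.5 mm and turns go in shares of 180 degrees. That gives: 0.0003 m is 0.0048, 0.15 rad / 3.1416 = 0.0477.

```bash
python3 shift.py '[[0, [0, 0.0048, 0], [0, 0, 0.0477]], [0, [0, 0.0048, 0], [0, 0, 0.0477]], [0, [0, 0.0048, 0], [0, 0, 0.0477]], [0, [0, 0, 0], [0, 0, 0]]]'
cat > st.py <<'E'
from h import *
s,T=info(); print("F tool",T.inv().apply(s["contact_force"]).round(2),"M tool",T.inv().apply(s["ft_torque"]).round(3),"turned",round(float(s["joint_pos"][5]+1.128-(s["joint_pos"][0]-.169)),3))
E
python3 st.py
```

```text
time: 11.2
tool_pos: [0.5044, 0.1614, 0.0824]
tool_rot: [0.0, 0.353, 0.936, -0.0]
contact_force: [1.5, -2.4, -2.9]
gripper_width: 0.321
grasp_force: 60.4
t 11.2 tcp [0.5044 0.1614 0.0824] phi 0.849 q [ 1.700e-01 -3.300e-02  1.959e+00 -1.000e-03  1.214e+00 -6.780e-01] F [ 1.53 -2.36 -2.91] M [-0.708 -0.406  0.028] w 0.321 g 60.4
F tool [-2.7  -0.76  2.91] M tool [ 0.262 -0.773 -0.028] turned 0.449
```

To row units: -0.0006 m is -0.0096, 0.0002 m is 0.0032, 0.15 rad / 3.1416 = 0.0477.

```bash
python3 shift.py '[[0, [-0.0096, 0, 0], [0, 0, 0.0477]], [0, [0, 0.0032, 0], [0, 0, 0.0477]], [0, [0, 0.0032, 0], [0, 0, 0.0477]], [0, [0, 0.0032, 0], [0, 0, 0.0477]], [0, [0, 0, 0], [0, 0, 0]]]'>/dev/null
python3 st.py
```

```text
t 11.82 tcp [0.505  0.1616 0.0823] phi 0.251 q [ 1.700e-01 -3.100e-02  1.958e+00 -1.000e-03  1.215e+00 -8.100e-02] F [ 0.67 -2.76 -0.99] M [-0.613 -0.04   0.025] w 0.322 g 60.6
F tool [-2.84 -0.03  0.99] M tool [ 0.113 -0.604 -0.024] turned 1.047
```

To row units: -0.0005 m is -0.008, 0.0002 m is 0.0032, 0.15 rad / 3.1416 = 0.0477.

```bash
python3 shift.py '[[0, [-0.008, 0, 0], [0, 0, 0.0477]], [0, [0, 0.0032, 0], [0, 0, 0.0477]], [0, [0, 0.0032, 0], [0, 0, 0.0477]], [0, [0, 0.0032, 0], [0, 0, 0.0477]], [0, [0, 0, 0], [0, 0, 0]]]'>/dev/null
python3 st.py
python3 shift.py '[[0, [-0.0032, 0.0032, 0], [0, 0, 0.0477]], [0, [0, 0.0032, 0], [0, 0, 0.0477]], [0, [0, 0.0032, 0], [0, 0, 0.0477]], [0, [0, 0.0032, 0], [0, 0, 0.0318]], [0, [0, 0, 0], [0, 0, 0]]]'>/dev/null
python3 st.py
```

```text
t 12.45 tcp [0.5055 0.1615 0.0823] phi -0.348 q [ 0.169 -0.029  1.956  0.     1.216  0.517] F [-1.37 -1.05 -1.11] M [-0.336  0.337  0.01 ] w 0.321 g 60.7
F tool [-1.46 -0.93  1.11] M tool [ 0.202 -0.431 -0.009] turned 1.645
t 13.07 tcp [0.5059 0.1612 0.0823] phi -0.898 q [ 1.680e-01 -2.800e-02  1.956e+00  1.000e-03  1.216e+00  1.065e+00] F [-2.12  0.54  0.64] M [ 0.071  0.595 -0.005] w 0.322 g 60.8
F tool [-1.32 -1.75 -0.64] M tool [ 0.427 -0.421  0.006] turned 2.195
```

```bash
cat > chk.py <<'E'
from h import *
import sys
s=manip.state(); m=s["ft_torque"][2]; f=np.linalg.norm(s["contact_force"]); print(round(float(s["joint_pos"][5]),3),"Mz",round(float(m),3),"F",s["contact_force"].round(1))
sys.exit(int(abs(m)>0.12 or f>8))
E
python3 shift.py '[[0, [-0.0048, -0.0032, 0], [0, 0, 0.0255]], [0, [0, 0.0016, 0], [0, 0, 0.0255]], [0, [0, 0.0016, 0], [0, 0, 0.0191]], [0, [0, 0, 0], [0, 0, 0]]]'>/dev/null
python3 chk.py && python3 shift.py '[[0, [0, 0, 0], [0, 0, 0.0095]], [0, [0, 0, 0], [0, 0, 0]]]'>/dev/null && python3 chk.py &&
python3 shift.py '[[0, [0, 0, 0], [0, 0, 0.0095]], [0, [0, 0, 0], [0, 0, 0]]]'>/dev/null && python3 chk.py &&
python3 shift.py '[[0, [0, 0, 0], [0, 0, 0.0095]], [0, [0, 0, 0], [0, 0, 0]]]'>/dev/null && python3 chk.py &&
python3 shift.py '[[0, [0, 0, 0], [0, 0, 0.0095]], [0, [0, 0, 0], [0, 0, 0]]]'>/dev/null && python3 chk.py
python3 st.py
```

```text
1.286 Mz 0.045 F [-1.8  1.9 -0.7]
1.319 Mz 0.119 F [-3.3  1.3  0.1]
1.35 Mz 0.113 F [-3.4  3.6  0. ]
1.381 Mz 0.19 F [-3.6  3.4  0.5]
t 14.32 tcp [0.506  0.1608 0.0822] phi -1.214 q [ 1.670e-01 -2.900e-02  1.956e+00  1.000e-03  1.215e+00  1.381e+00] F [-3.59  3.36  0.54] M [0.907 0.82  0.19 ] w 0.319 g 60.8
F tool [-2.19 -4.41 -0.54] M tool [ 1.136 -0.452 -0.19 ] turned 2.511
```

To row units: -0.0008 m is -0.0128, -0.0004 m is -0.0064.

```bash
python3 shift.py '[[0, [-0.0064, -0.0128, 0], [0, 0, 0]], [0, [0, 0, 0], [0, 0, 0]], [0, [0, 0, 0], [0, 0, 0]]]'>/dev/null
python3 st.py
python3 - <<'E'
from h import *
im=manip.grab_frame("scene")[:,:,::-1]; cv2.imwrite("pics/s5.png",cv2.resize(im[130:220,270:390],None,fx=6,fy=6,interpolation=cv2.INTER_CUBIC))
info()
E
```

```text
t 14.7 tcp [0.5058 0.1609 0.0823] phi -1.213 q [ 0.168 -0.03   1.957 -0.     1.214  1.381] F [-1.48  1.71 -1.33] M [0.422 0.365 0.122] w 0.32 g 60.6
F tool [-0.79 -2.12  1.33] M tool [ 0.523 -0.194 -0.121] turned 2.51
t 14.75 tcp [0.5058 0.1609 0.0823] phi -1.213 q [ 0.168 -0.03   1.957 -0.     1.214  1.381] F [-1.58  3.03 -2.38] M [0.449 0.281 0.108] w 0.319 g 60.6
```

View pics/s5.png

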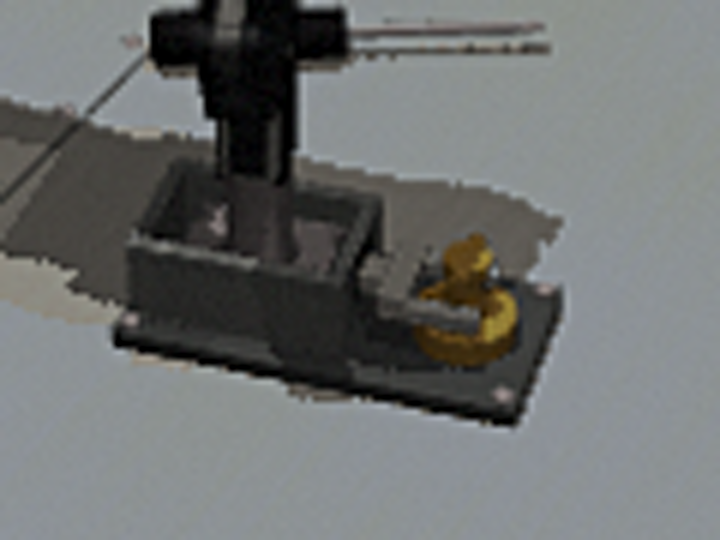

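The scene crop shows the key upright in the well, with the toe's prongs (400,300) near the pivot's brass foot at (470,330). I can't tell whether it is home, so I keep feeling for the stop.

To row units: -0.0005 m is -0.008, -0.0002 m is -0.0032, 0.03 rad / 3.1416 = 0.0095.

```bash
sed -i 's/abs(m)>0.12/abs(m)>0.24/' chk.py
python3 shift.py '[[0, [-0.0032, -0.008, 0], [0, 0, 0]], [0, [0, 0, 0], [0, 0, 0.0095]], [0, [0, 0, 0], [0, 0, 0]], [0, [0, 0, 0], [0, 0, 0]]]'>/dev/null; python3 chk.py && 
python3 shift.py '[[0, [0, 0, 0], [0, 0, 0.0095]], [0, [0, 0, 0], [0, 0, 0]], [0, [0, 0, 0], [0, 0, 0]]]'>/dev/null && python3 chk.py &&
python3 shift.py '[[0, [0, 0, 0], [0, 0, 0.0095]], [0, [0, 0, 0], [0, 0, 0]], [0, [0, 0, 0], [0, 0, 0]]]'>/dev/null && python3 chk.py &&
python3 shift.py '[[0, [0, 0, 0], [0, 0, 0.0095]], [0, [0, 0, 0], [0, 0, 0]], [0, [0, 0, 0], [0, 0, 0]]]'>/dev/null && python3 chk.py
python3 st.py
```

```text
1.412 Mz 0.109 F [ 1.4 -1.3 -3.6]
1.442 Mz 0.025 F [ 2.  -2.8 -4.4]
1.472 Mz 0.067 F [ 2.8 -4.2 -4. ]
1.502 Mz 0.125 F [ 2.9 -4.2 -4.9]
t 16.38 tcp [0.5055 0.1612 0.0823] phi -1.333 q [ 1.690e-01 -3.100e-02  1.958e+00 -1.000e-03  1.214e+00  1.502e+00] F [ 2.93 -4.23 -4.92] M [-0.927 -0.719  0.125] w 0.319 g 60.2
F tool [1.85 4.8  4.92] M tool [-1.07   0.48  -0.125] turned 2.63
```

To row units: 0.0005 m is 0.008, 0.0002 m is 0.0032, 0.03 rad / 3.1416 = 0.0095.

```bash
python3 shift.py '[[0, [0.0032, 0.008, 0], [0, 0, 0]], [0, [0, 0, 0], [0, 0, 0.0095]], [0, [0, 0, 0], [0, 0, 0]], [0, [0, 0, 0], [0, 0, 0]]]'>/dev/null; python3 chk.py && 
python3 shift.py '[[0, [0, 0, 0], [0, 0, 0.0095]], [0, [0, 0, 0], [0, 0, 0]], [0, [0, 0, 0], [0, 0, 0]]]'>/dev/null && python3 chk.py &&
python3 shift.py '[[0, [0, 0, 0], [0, 0, 0.0095]], [0, [0, 0, 0], [0, 0, 0]], [0, [0, 0, 0], [0, 0, 0]]]'>/dev/null && python3 chk.py &&
python3 shift.py '[[0, [0, 0, 0], [0, 0, 0.0095]], [0, [0, 0, 0], [0, 0, 0]], [0, [0, 0, 0], [0, 0, 0]]]'>/dev/null && python3 chk.py
python3 st.py
```

```text
1.531 Mz 0.111 F [ 2.8 -3.  -5. ]
1.561 Mz 0.114 F [ 3.2 -3.3 -3.7]
1.591 Mz 0.079 F [ 1.9 -3.2 -4.3]
1.621 Mz 0.047 F [ 2.9 -3.6 -2.7]
t 18.0 tcp [0.5056 0.1611 0.0823] phi -1.453 q [ 0.168 -0.03   1.957 -0.     1.215  1.621] F [ 2.87 -3.59 -2.65] M [-0.751 -0.579  0.047] w 0.315 g 60.3
F tool [2.43 3.91 2.65] M tool [-0.814  0.487 -0.047] turned 2.75
```

To row units: 0.0004 m is 0.0064, 0.0003 m is 0.0048, 0.03 rad / 3.1416 = 0.0095.

```bash
python3 shift.py '[[0, [0.0048, 0.0064, 0], [0, 0, 0]], [0, [0, 0, 0], [0, 0, 0.0095]], [0, [0, 0, 0], [0, 0, 0]], [0, [0, 0, 0], [0, 0, 0]]]'>/dev/null; python3 chk.py && 
python3 shift.py '[[0, [0, 0, 0], [0, 0, 0.0095]], [0, [0, 0, 0], [0, 0, 0]], [0, [0, 0, 0], [0, 0, 0]]]'>/dev/null && python3 chk.py &&
python3 shift.py '[[0, [0, 0, 0], [0, 0, 0.0095]], [0, [0, 0, 0], [0, 0, 0]], [0, [0, 0, 0], [0, 0, 0]]]'>/dev/null && python3 chk.py &&
python3 shift.py '[[0, [0, 0, 0], [0, 0, 0.0095]], [0, [0, 0, 0], [0, 0, 0]], [0, [0, 0, 0], [0, 0, 0]]]'>/dev/null && python3 chk.py &&
python3 shift.py '[[0, [0, 0, 0], [0, 0, 0.0095]], [0, [0, 0, 0], [0, 0, 0]], [0, [0, 0, 0], [0, 0, 0]]]'>/dev/null && python3 chk.py &&
python3 shift.py '[[0, [0, 0, 0], [0, 0, 0.0095]], [0, [0, 0, 0], [0, 0, 0]], [0, [0, 0, 0], [0, 0, 0]]]'>/dev/null && python3 chk.py
python3 st.py
```

```text
1.65 Mz 0.118 F [ 1.7 -2.2 -2.1]
1.68 Mz 0.108 F [-0.  -0.7 -1.9]
1.71 Mz 0.122 F [-0.6 -0.3 -2.6]
1.74 Mz 0.109 F [-0.5 -0.5 -1.5]
1.77 Mz 0.106 F [ 0.   1.  -1.8]
1.8 Mz 0.072 F [-0.   0.7 -1.1]
t 20.38 tcp [0.5058 0.1607 0.0823] phi -1.633 q [ 0.167 -0.03   1.957  0.     1.215  1.8  ] F [-0.04  0.68 -1.1 ] M [0.14  0.169 0.072] w 0.321 g 60.6
F tool [-0.08 -0.68  1.1 ] M tool [ 0.13  -0.177 -0.072] turned 2.93
```

To row units: 0.03 rad / 3.1416 = 0.0095.

```bash
python3 shift.py '[[0, [0, 0, 0], [0, 0, 0.0095]], [0, [0, 0, 0], [0, 0, 0]], [0, [0, 0, 0], [0, 0, 0]]]'>/dev/null; python3 chk.py && 
python3 shift.py '[[0, [0, 0, 0], [0, 0, 0.0095]], [0, [0, 0, 0], [0, 0, 0]], [0, [0, 0, 0], [0, 0, 0]]]'>/dev/null && python3 chk.py &&
python3 shift.py '[[0, [0, 0, 0], [0, 0, 0.0095]], [0, [0, 0, 0], [0, 0, 0]], [0, [0, 0, 0], [0, 0, 0]]]'>/dev/null && python3 chk.py &&
python3 shift.py '[[0, [0, 0, 0], [0, 0, 0.0095]], [0, [0, 0, 0], [0, 0, 0]], [0, [0, 0, 0], [0, 0, 0]]]'>/dev/null && python3 chk.py &&
python3 shift.py '[[0, [0, 0, 0], [0, 0, 0.0095]], [0, [0, 0, 0], [0, 0, 0]], [0, [0, 0, 0], [0, 0, 0]]]'>/dev/null && python3 chk.py &&
python3 shift.py '[[0, [0, 0, 0], [0, 0, 0.0095]], [0, [0, 0, 0], [0, 0, 0]], [0, [0, 0, 0], [0, 0, 0]]]'>/dev/null && python3 chk.py &&
python3 shift.py '[[0, [0, 0, 0], [0, 0, 0.0095]], [0, [0, 0, 0], [0, 0, 0]], [0, [0, 0, 0], [0, 0, 0]]]'>/dev/null && python3 chk.py &&
python3 shift.py '[[0, [0, 0, 0], [0, 0, 0.0095]], [0, [0, 0, 0], [0, 0, 0]], [0, [0, 0, 0], [0, 0, 0]]]'>/dev/null && python3 chk.py
python3 st.py
```

```text
1.83 Mz 0.063 F [-1.   0.3 -1.6]
1.86 Mz 0.1 F [-1.2  1.3 -2.5]
1.89 Mz 0.075 F [-1.3  0.1 -2.2]
1.92 Mz 0.039 F [-1.5 -0.3 -1.7]
1.95 Mz 0.063 F [-0.  -0.2 -2.3]
1.98 Mz 0.065 F [-0.7  0.1 -1.5]
2.01 Mz 0.127 F [-2.  -0.3 -1.7]
2.04 Mz 0.11 F [-1.1 -0.8 -1.4]
t 23.38 tcp [0.5059 0.1607 0.0823] phi -1.873 q [ 0.167 -0.03   1.957 -0.     1.215  2.04 ] F [-1.14 -0.82 -1.4 ] M [-0.135  0.281  0.11 ] w 0.319 g 60.6
F tool [-0.84  1.13  1.4 ] M tool [-0.212 -0.228 -0.11 ] turned 3.17
```

To row units: 0.03 rad / 3.1416 = 0.0095.

```bash
python3 shift.py '[[0, [0, 0, 0], [0, 0, 0.0095]], [0, [0, 0, 0], [0, 0, 0]], [0, [0, 0, 0], [0, 0, 0]]]'>/dev/null; python3 chk.py && 
python3 shift.py '[[0, [0, 0, 0], [0, 0, 0.0095]], [0, [0, 0, 0], [0, 0, 0]], [0, [0, 0, 0], [0, 0, 0]]]'>/dev/null && python3 chk.py &&
python3 shift.py '[[0, [0, 0, 0], [0, 0, 0.0095]], [0, [0, 0, 0], [0, 0, 0]], [0, [0, 0, 0], [0, 0, 0]]]'>/dev/null && python3 chk.py &&
python3 shift.py '[[0, [0, 0, 0], [0, 0, 0.0095]], [0, [0, 0, 0], [0, 0, 0]], [0, [0, 0, 0], [0, 0, 0]]]'>/dev/null && python3 chk.py &&
python3 shift.py '[[0, [0, 0, 0], [0, 0, 0.0095]], [0, [0, 0, 0], [0, 0, 0]], [0, [0, 0, 0], [0, 0, 0]]]'>/dev/null && python3 chk.py &&
python3 shift.py '[[0, [0, 0, 0], [0, 0, 0.0095]], [0, [0, 0, 0], [0, 0, 0]], [0, [0, 0, 0], [0, 0, 0]]]'>/dev/null && python3 chk.py &&
python3 shift.py '[[0, [0, 0, 0], [0, 0, 0.0095]], [0, [0, 0, 0], [0, 0, 0]], [0, [0, 0, 0], [0, 0, 0]]]'>/dev/null && python3 chk.py &&
python3 shift.py '[[0, [0, 0, 0], [0, 0, 0.0095]], [0, [0, 0, 0], [0, 0, 0]], [0, [0, 0, 0], [0, 0, 0]]]'>/dev/null && python3 chk.py
python3 st.py
```

```text
2.07 Mz 0.071 F [-1.4 -0.3 -1.8]
2.1 Mz 0.081 F [-2.4 -0.1 -2. ]
2.13 Mz 0.115 F [-2.3 -1.1 -1.1]
2.16 Mz 0.107 F [-0.9 -0.9 -1.6]
2.19 Mz 0.114 F [-2.2 -1.7 -1.6]
2.22 Mz 0.317 F [-1.3 -2.2 -1.4]
t 25.62 tcp [0.5059 0.1606 0.0823] phi -2.053 q [ 0.167 -0.03   1.957 -0.     1.215  2.22 ] F [-1.32 -2.19 -1.37] M [-0.535  0.444  0.317] w 0.32 g 60.6
F tool [-0.16  2.55  1.37] M tool [-0.68  -0.145 -0.317] turned 3.35
```

The torque jumped from 0.11 to 0.32 N m in one step, so this is the end stop. I ease off the preload within the backlash, set the key on the floor, release and retreat.

To row units: 0.0004 m is 0.0064, 0.0003 m is 0.0048, -0.03 rad / 3.1416 = -0.0095.

```bash
python3 shift.py '[[0, [0, 0.0048, 0], [0, 0, -0.0095]], [0, [0, 0, 0.0064], [0, 0, 0]], [0, [0, 0, 0], [0, 0, 0]]]'; python3 st.py
python3 shift.py '[[0.45, [0, 0, 0], [0, 0, 0]], [0.45, [0, 0, 0], [0, 0, 0]], [1, [0, 0, 0], [0, 0, 0]], [1, [0, 0, 0], [0, 0, 0]], [1, [0, 0, 0], [0, 0, 0]]]'; python3 st.py
```

```text
time: 26.0
tool_pos: [0.5059, 0.1606, 0.0822]
tool_rot: [-0.0, 0.975, -0.224, 0.0]
contact_force: [-2.2, -0.9, 0.3]
gripper_width: 0.322
grasp_force: 60.8
t 26.0 tcp [0.5059 0.1606 0.0822] phi -2.023 q [ 0.167 -0.03   1.957  0.     1.214  2.19 ] F [-2.21 -0.93  0.31] M [-0.307  0.473  0.046] w 0.322 g 60.8
F tool [-1.58  1.8  -0.31] M tool [-0.483 -0.292 -0.046] turned 3.32
time: 26.62
tool_pos: [0.5058, 0.1605, 0.0819]
tool_rot: [-0.0, 0.975, -0.224, 0.0]
contact_force: [0.4, 0.0, -0.1]
gripper_width: 0.999
grasp_force: 0.0
t 26.62 tcp [0.5058 0.1605 0.0819] phi -2.023 q [ 0.167 -0.03   1.957  0.     1.214  2.19 ] F [ 0.39  0.   -0.13] M [0.063 0.063 0.059] w 0.999 g 0.0
F tool [ 0.35 -0.18  0.13] M tool [ 0.029 -0.084 -0.059] turned 3.32
```

To row units: -0.05 m is -0.8, -0.04 m is -0.64.

```bash
python3 shift.py '[[1, [0, 0, -0.32], [0, 0, 0]], [1, [0, 0, -0.64], [0, 0, 0]], [1, [0, 0, -0.8], [0, 0, 0]], [1, [0, 0, -0.64], [0, 0, 0]], [1, [0, 0, 0], [0, 0, 0]]]'
python3 shift.py '[[1, [-0.8, 0, 0], [0, 0, 0]], [1, [-0.8, 0, 0], [0, 0, 0]], [1, [-0.8, 0, 0], [0, 0, 0]], [1, [0, 0, 0], [0, 0, 0]]]'
python3 - <<'E'
from h import *
im=manip.grab_frame("scene")[:,:,::-1]; info(); cv2.imwrite("pics/s6.png",cv2.resize(im[110:220,260:420],None,fx=5,fy=5,interpolation=cv2.INTER_CUBIC))
E
```

```text
time: 27.25
tool_pos: [0.5081, 0.1609, 0.2369]
tool_rot: [-0.002, 0.975, -0.224, 0.004]
contact_force: [0.2, 0.3, 0.8]
gripper_width: 1.0
grasp_force: 0.0
time: 27.75
tool_pos: [0.3683, 0.2268, 0.2305]
tool_rot: [0.0, 0.975, -0.222, -0.001]
contact_force: [0.6, -0.1, 0.5]
gripper_width: 1.005
grasp_force: 0.0
t 27.8 tcp [0.3696 0.2263 0.2308] phi -2.021 q [ 0.377 -0.434  2.036 -0.     1.541  2.398] F [0.6  0.34 0.02] M [-0.025 -0.    -0.044] w 1.0 g 0.0
```

View pics/s6.png

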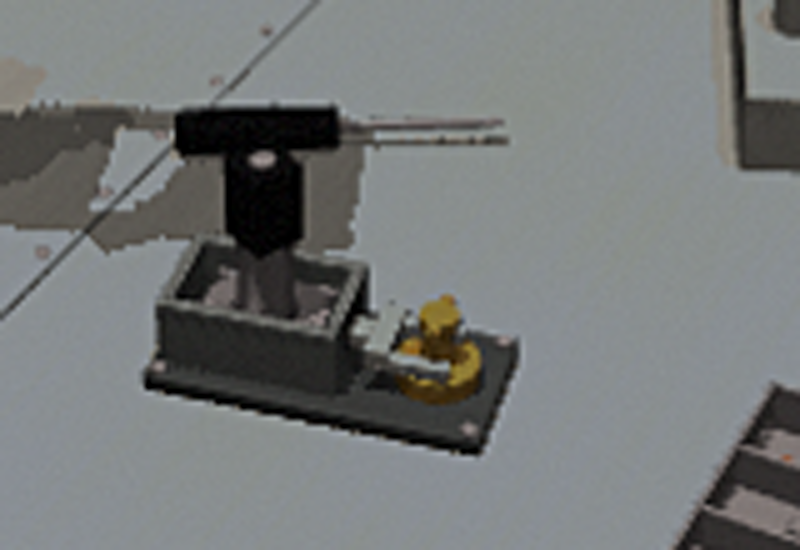

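The key stands upright in the screw with its grip at (262,200). The toe lies on the brass foot at (430,370), the driver is undisturbed, and the robot is clear.

```bash
python3 -c "
from plant import manip
print(manip.job_done())"
```

```text
the job is handed in; nothing more can be done
None
```

The clamp screw is tightened to its stop (torque rose to about 0.32 N m, under the 0.4 limit). The key is left standing in the screw with the gripper clear, and the job was handed in at about 28 s; no verdict was returned.

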